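# Dispense one blank and lay it in the vee

## Robot

A 6-joint arm with a two-finger parallel gripper is mounted at the origin on the work surface. World frame = base frame: x ahead of the robot, y to its left, z up, the work surface at z = 0. Lengths are in mm, angles in rad, forces in N, time in s.
With the tool pointing down it reaches from about 275 to 825 mm from the base axis. Payload 5.2 kg.
Tool frame: the origin (TCP) lies at the very end of the fingers, on their centre line; the grasp point (between the pads) lies 19 mm behind it; x points along the fingers, y is the direction in which the jaws open and shut, and the axes are right-handed (so a half turn about x gives the same grasp; the last joint's range is limited). The gripper opens to 93 mm and grips with 3 to 60 N. Pads are 15 mm wide; open, the fingers measure 128 mm over their backs; the gripper's body (75 mm by 188 mm) begins 65 mm behind the grasp point.
Start: joints at [-1.411, 0.259, 1.535, -0, 1.348, -0.203], TCP at [195.212, -514.196, 218.653] pointing down, gripper open.
Joint ranges: [-3.14, 3.14], [-0.91, 2.08], [0.19, 2.58], [-1.22, 4.36], [0.22, 2.71], [-3.12, 3.12]. Speed limits (rad/s): [2.57, 2.57, 3.14, 3.14, 3.14, 3.14].

## Interface

Orientations are given as a rotation vector (axis times angle).
In Python, from cell import robot gives the robot as it stands. The module is installed in compiled form; this text tells all that it offers.
- The arm moves only by the tool servo_tool, never from a script. Its argument "moves" is a list of rows, each a list of 4 numbers: the shift along the world's x, y, z in mm, then the turn about the world's z in degrees. A call has 1 to 5 rows; each row is the pose to reach, as a shift and turn from the pose commanded when the call began; what a row does not reach only later rows make up. A row lasts 1/12 s, in which the tool goes at most 41.7 mm and 7.16 degrees, less where a joint would pass 70% of its speed; a pose out of reach is approached as far as the arm can. A call with a gripper value outside its range is refused whole. "jaw" is the finger opening in mm, from 0 to 93, set as the call begins (left out, the last holds). The fingers move at their own pace and stop on an object; the grip force is fixed at half the most. Time passes only in rows, so rows that repeat a pose let the fingers close. It gives the time, the measured TCP pose, the force and the opening at its end, in the units of the state.
- robot.read_state(): the state, without advancing time (a new reading comes with each control period).
- robot.snapshot(name): name is "scene" or "top" or "wrist"; returns (picture, depth): 420x560x3 uint8, red, green, blue; 420x560 float32, mm along the optical axis (not along the pixel's ray), 0 where there is no reading.
- robot.calibration(name): a dict with "K" (3x3 intrinsics, pixels), "rvec" (rotation vector, rad) and "tvec" (3), from world to camera coordinates, as OpenCV has them; the wrist camera has in their place "mount" (4x4, takes a point from camera to tool coordinates, whose origin is the TCP and whose axes are the tool frame's). Camera axes: x right, y down, z forward; pixel columns grow to the right and rows downward; lengths in mm; the calibration is good to about 2 mm. A picture is of the moment at which its call begins: read the wrist's pose just before it. calibration takes no time and is no camera call.
- robot.sign_off(): hands the job in, once; it reports no verdict.
Trained networks look in the newest picture that a camera, given by its name, has taken for a name from the list of things; names that differ only in an ending like _2 or _b are one class to them, and where a whole thing is asked for, a point or a joint stands for the part that bears it (a point fixed in the world has none). Each returns a list of dicts, best first, with "p" (0 to 1); they miss things now and then, are a little off and sometimes report something else, mostly with a low value. They report only what shows in the picture. A call takes as long as a camera call.
- robot.look_for(camera, label): "uv" ([column, row] in pixels, amid what is visible of it).
- robot.masks_of(camera, label): "mask" (420x560 bool, what is visible of it) and "uv" ([column, row] in pixels, amid what is visible of it).
- robot.place_of(camera, label): "uv" ([column, row] in pixels: a listed point, or the origin of a listed thing).
The state is a dict: "time_s": time; "q": joint angles; "dq": joint speeds; "tau": joint torques, N m; "tool_pos": TCP position; "orientation": TCP orientation; "contact_force": force on the tool from outside, world axes, zero at the start; "torque": the same for the moment, N m; "finger_gap": finger opening in mm.
Only numpy, scipy, OpenCV 4.12 (cv2) and the standard library are available. Lean on these libraries where they do the work, as an engineer would, in place of code of your own. Each camera call takes 0.05 s, during which the arm holds its last target.

## Task

Get one aluminium blank out of the dispenser and onto the measuring stage: press the dispenser's black plunger head down through its first soft resistance to the hard stop, without straining it, and let it come fully back up, so that just one blank rolls down the chute. Then pick that blank up and set it down (do not drop it) in the groove of the vee block, about centred, let go, and leave everything else where it is.

Things in the scene. Friction and masses are not known exactly. Their poses are not given: they have to be found in the camera images.
- dispenser: Fixed olive-brown bench dispenser, steel base 235 x 110 mm. Origin: on the table under the middle of its magazine; z up; its -x points down the chute. Behind the magazine stands the housing, 76 x 84 mm, 92 mm high, centred at x = +50 mm, with the plunger on top. More than 50 N of the fingers or arm on the dispenser damages it.
- magazine (a point): Centre of the magazine's open top, 96 mm above the table. Aluminium cheeks, x -16 to +12 mm, y -33 to +33 mm in the dispenser's frame, with three blanks lying on top of one another along the dispenser's y.
- chute_end (a point): Where the centre of a dispensed blank comes to rest, 23 mm above the table, lying along the dispenser's y. The steel chute, 44 mm wide, slopes 10 degrees from the dispenser's x = -21 mm to a red lip at -111 mm, 24 mm high. Beyond x = -54 mm it has no side walls; the blank overhangs it 3 mm at each end.
- plunger_top (a point): Centre of the flat top of the black plunger head (36 mm diameter, 10 mm thick), 152 to 167 mm above the table at rest; it moves straight down 15 to 35 mm, unmarked. First, soft part: 3 to 6 N. Then it seems to stop; it moves on only from about 10 N. Second part, pushing the lowest blank out: 10 to 18 N. Then the hard stop: force rises steeply past 20 N. Springs back up when let go.
- plunger (a joint): Travel of the soft first part of the stroke, m: 0 = up, grows as the head goes down; at its end (0.012) the second part begins, which has no reading.
- blank_a: The lowest blank in the magazine, the one that comes out: plain aluminium cylinder, 20 mm diameter, 50 mm long, about 45 g. Origin at its centre; its y axis is the cylinder's axis.
- blank_b: The next blank, same size, centre 60 mm above the table at the start (it sinks 20 mm when the one below it has gone). Stays in the magazine.
- blank_c: The top blank, same size. Stays in the magazine.
- vee: Fixed measuring stage, base 110 x 90 x 14 mm, plate 70 x 60 mm with top 26 mm high, carrying a steel vee block 48 mm wide (x), 36 mm long (y), top 63 mm high, with a 90 degree groove along its y. Origin: on the table under the middle of the groove. A micrometer barrel sticks out low at +x. A blank overhangs the block by 7 mm at each end; fingers can pass there.
- vee_seat (a point): Centre of a blank that lies centred in the groove, 64 mm above the table.
- wrench: Open-ended wrench, 170 mm, lying between dispenser and stage. Leave alone.
- oil_bottle: Yellow oil bottle with a red cap, 44 mm diameter, 105 mm tall. Leave alone.
- screwdriver: Blue-handled screwdriver, 190 mm, lying at the left. Leave alone.
- brush: Brush, 180 mm, lying at the right. Leave alone.
- bush: Brass bush, 42 mm diameter, 26 mm tall. Leave alone.
- grease_jar: White jar with a black lid, 68 mm diameter, 60 mm tall. Leave alone.

How it is judged (in metres and radians):
On the way, in this order (a step that is already met when the one before it is completed fails the run):
1. the plunger is pressed against its hard stop and the lowest blank has been pushed out (value of joint plunger above 0.0105 m and contact force between anything else and dispenser above 17 N and x of blank_a in the frame of dispenser below -0.018 m), for 0.02 s.
2. the plunger is fully up again and the lowest blank lies in the chute (value of joint plunger below 0.003 m and x of blank_a in the frame of dispenser below -0.06 m and distance between blank_a and chute_end below 0.03 m), for 0.2 s.
3. the blank is set down in the groove while the fingers still have it (within 5 mm of its resting height) (horizontal distance between blank_a and vee_seat below 0.008 m and angle between the y axis of blank_a and the y axis of vee, either way round below 0.12 rad and z of blank_a in the frame of vee_seat below 0.005 m and contact force between the fingers and blank_a above 0.5 N), for 0.1 s.
At the end, for the whole second after the job is handed in: The blank lies at rest and released in the groove, its centre within 8 mm of the middle and 3 mm of its seated height, its axis within 0.12 rad of the groove's; the plunger is back up within 3 mm; the other two blanks are still in the magazine (horizontal distance between blank_a and vee_seat below 0.008 m and angle between the y axis of blank_a and the y axis of vee, either way round below 0.12 rad and z of blank_a in the frame of vee_seat between -0.003 and 0.003 m and linear speed of blank_a below 0.02 m/s and value of joint plunger below 0.003 m and contact force between the fingers and blank_a below 0.1 N and x of blank_b in the frame of dispenser above -0.015 m and horizontal distance between each of blank_b, blank_c and dispenser below 0.03 m); the robot touches nothing.
It fails at once if the fingers or the arm press on the dispenser with more than 50 N (contact force between any of the fingers, the arm and dispenser above 50 N).
It fails at once if a second blank leaves the magazine (horizontal distance between any of blank_b, blank_c and dispenser above 0.03 m).
It fails at once if a bystander is moved by more than 30 mm (distance of any of wrench, oil_bottle, screwdriver, brush, bush, grease_jar from where it was at the start of the episode above 0.03 m).
It also fails if it takes over 59 s, if anything falls off the work surface, if the arm or the gripper's body presses on something with over 40 N, if the wrist force passes 120 N, or if a joint passes its speed limit or range.

## Working session

There is one attempt and no reset: what is moved stays moved. The work goes in short steps, Python scripts to look and compute and a tool call to move; the robot and the scene stay as the last step left them, time stands still between calls to the robot, and variables do not carry over. Pictures are saved under pics/ and viewed, and the job is handed in when it is done.

Besides the shell and the picture viewer there is one more tool, called after "Emit:" by a JSON object that holds its "name" and its "arguments", one argument or row to a line. servo_tool: Moves the arm, as the interface text tells. Its arguments: {"type":"object","properties":{"moves":{"type":"array"},"jaw":{"type":"number"}},"required":["moves"]}

```bash
mkdir -p pics
cat > h.py <<'E'
import numpy as np, cv2
from scipy.spatial.transform import Rotation as R
from cell import robot
def cam(name):
    c=robot.calibration(name); K=np.array(c["K"],float)
    if "rvec" in c:
        Rm=R.from_rotvec(np.ravel(c["rvec"])).as_matrix(); t=np.ravel(c["tvec"])
        return K,Rm.T,-Rm.T@t   # cam->world
    s=robot.read_state(); M=np.array(c["mount"]); Rt=R.from_rotvec(s["orientation"]).as_matrix()
    return K,Rt@M[:3,:3],Rt@M[:3,3]+np.array(s["tool_pos"])
def ray(C,uv,z):
    K,Rw,o=C; d=Rw@np.linalg.inv(K)@np.array([uv[0],uv[1],1.]); return o+d*(z-o[2])/d[2]
def cloud(C,depth):
    K,Rw,o=C; v,u=np.mgrid[:depth.shape[0],:depth.shape[1]]
    P=np.stack([u,v,np.ones_like(u)],-1)@np.linalg.inv(K).T*depth[...,None]
    W=P@Rw.T+o; W[depth==0]=np.nan; return W
def proj(C,p):
    K,Rw,o=C; c=Rw.T@(np.array(p)-o); c=K@c; return c[:2]/c[2]
def save(n,im): cv2.imwrite(f"pics/{n}.png",im[...,::-1])
E
python3 - <<'E'
from h import *
np.set_printoptions(precision=1,suppress=True)
for n in ["scene","top"]:
    C=cam(n); im,d=robot.snapshot(n); save(n+"0",im); np.savez(n+"0.npz",im=im,d=d)
    print(n,C[2])
    for l,z in [("dispenser",0),("magazine",96),("chute_end",23),("plunger_top",160),("vee",0),("vee_seat",64)]:
        for r in robot.place_of(n,l)[:2]: print(l,np.array(r["uv"]),r["p"],ray(C,r["uv"],z))
s=robot.read_state(); print(s)
E
```

```text
scene [1014.2 -703.7  885.8]
dispenser [243.5 263.2] 0.78 [ 591.8 -166.9    0. ]
magazine [242.4 240.2] 0.94 [ 596.1 -164.8   96. ]
magazine [319.3 132. ] 0.4 [568.4 358.5  96. ]
chute_end [205.7 252.3] 0.85 [ 492.6 -198.1   23. ]
plunger_top [253.4 232.5] 0.46 [ 640.2 -175.9  160. ]
vee [280.3 183.6] 0.83 [524.4 163.6   0. ]
vee [241.1 262. ] 0.52 [ 583.9 -166.5    0. ]
vee_seat [281.3 169.1] 0.76 [529.7 162.5  64. ]
top [ 349.    12.5 1455.3]
dispenser [328.7 216.5] 0.7 [ 588.2 -182.4    0. ]
dispenser [330.4 212.1] 0.69 [ 602.9 -188.     0. ]
magazine [330.6 210. ] 0.85 [ 592.7 -175.4   96. ]
chute_end [335.  240.7] 0.74 [ 507.  -199.3   23. ]
chute_end [217.3 231.8] 0.39 [525.8 175.8  23. ]
vee [216.4 229. ] 0.9 [537.7 181.7   0. ]
vee_seat [215.6 228.3] 0.95 [531.5 176.9  64. ]
{'time_s': 0.7, 'q': array([-1.4,  0.3,  1.5,  0. ,  1.3, -0.2]), 'dq': array([-0., -0.,  0.,  0.,  0., -0.]), 'tau': array([ -0. , -43.7, -28.4,   0.1,   0. ,  -0. ]), 'tool_pos': array([ 195.2, -514.2,  218.7]), 'orientation': array([ 2. ,  0.4, -2. ]), 'contact_force': array([-0.5,  0.1,  0.6]), 'torque': array([ 0.,  0., -0.]), 'finger_gap': 93.3255430284058}
```

View pics/scene0.png

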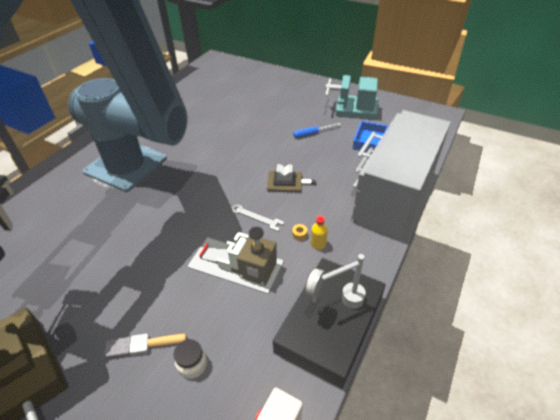

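View pics/top0.png

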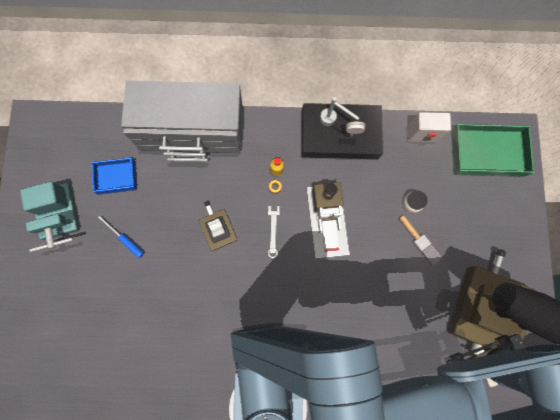

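Run:
```python
from h import *
np.set_printoptions(precision=1,suppress=True)
for n in ["scene","top"]:
    C=cam(n); d=np.load(n+"0.npz")["d"]; W=cloud(C,d)
    # dispenser region
    m=(W[...,0]>480)&(W[...,0]<720)&(W[...,1]<-80)&(W[...,1]>-270)
    for lo,hi in [(140,180),(85,105),(15,60)]:
        k=m&(W[...,2]>lo)&(W[...,2]<hi); print(n,lo,k.sum(),np.nanmedian(W[k],0) if k.any() else 0, W[k].min(0) if k.any() else 0,W[k].max(0) if k.any() else 0)
    m=(W[...,0]>450)&(W[...,0]<620)&(W[...,1]<260)&(W[...,1]>90)&(W[...,2]>52)
    print("vee",m.sum(),np.median(W[m],0),W[m].min(0),W[m].max(0))
    im=np.load(n+"0.npz")["im"]
    c=im[130:300,150:400]; save(n+"0z",cv2.resize(c,None,fx=3,fy=3,interpolation=cv2.INTER_CUBIC))
```

```text
scene 140 159 [ 644.8 -173.8  158.2] [ 625.4 -189.   148.3] [ 660.4 -154.6  162.4]
scene 85 888 [ 637.7 -182.2   89.7] [ 571.  -217.9   85. ] [ 682.  -127.2  104.9]
scene 15 785 [ 615.  -208.8   31. ] [ 480.1 -220.    15. ] [ 683.6 -128.2   60. ]
vee 110 [533.8 169.8  58.8] [505.  148.7  52.1] [561.6 197.8  64.4]
top 140 118 [ 642.9 -167.4  162.3] [ 626.  -182.6  154.4] [ 662.4 -149.4  171.6]
top 85 685 [ 621.9 -164.5   93.7] [ 572.2 -211.7   85. ] [ 683.7 -121.6  104.9]
top 15 554 [ 547.8 -179.4   25.8] [ 480.1 -226.    15. ] [ 670.  -116.2   59.6]
vee 175 [535.9 177.6  62.6] [507.3 153.2  52. ] [561.4 201.1  72.4]
```

View pics/top0z.png

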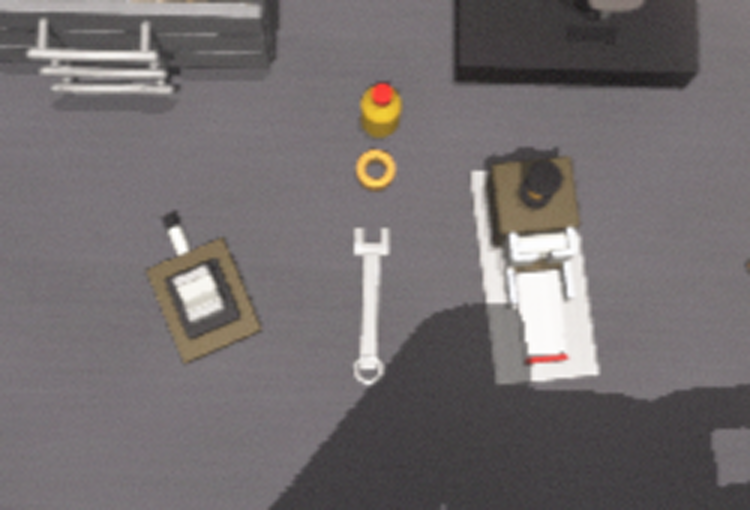

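Run:
```python
from h import *
np.set_printoptions(precision=3,suppress=True)
s=robot.read_state(); print(R.from_rotvec(s["orientation"]).as_matrix()); print(robot.calibration("wrist"))
```

```text
[[ 0.     0.355 -0.935]
 [-0.    -0.935 -0.355]
 [-1.     0.    -0.   ]]
{'K': array([[314.948,   0.   , 277.871],
       [  0.   , 314.948, 210.495],
       [  0.   ,   0.   ,   1.   ]]), 'mount': array([[  -0.001,   -0.24 ,    0.971, -165.929],
       [   1.   ,   -0.001,    0.001,   -1.315],
       [   0.001,    0.971,    0.24 ,  -64.389],
       [   0.   ,    0.   ,    0.   ,    1.   ]])}
```

Emit:
{"name": "servo_tool", "arguments": {
  "moves": [
    [20,12,25,0],
    [50,35,55,0],
    [82,60,80,0],
    [114,86,100,0],
    [146,112,110,0]
  ],
  "jaw": 0
}}

```text
time_s: 1.12
tool_pos: [329.5, -412.3, 325.9]
orientation: [2.024, 0.366, -2.022]
contact_force: [0.5, -0.8, -0.1]
finger_gap: 64.4
```

Emit:
{"name": "servo_tool", "arguments": {
  "moves": [
    [31,27,-5,-3],
    [62,54,-10,-6],
    [93,81,-15,-9],
    [124,108,-20,-12],
    [155,135,-25,-15]
  ]
}}

```text
time_s: 1.53
tool_pos: [484.8, -275.8, 298.6]
orientation: [2.171, 0.106, -2.17]
contact_force: [0.9, -1.0, 0.4]
finger_gap: 31.0
```

Emit:
{"name": "servo_tool", "arguments": {
  "moves": [
    [31,26,-2,0],
    [62,52,-4,0],
    [93,78,-5,0],
    [104,87,-5,0],
    [104,87,-5,0]
  ]
}}

```text
time_s: 1.95
tool_pos: [589.6, -187.6, 292.7]
orientation: [2.168, 0.116, -2.168]
contact_force: [0.1, -0.2, -0.8]
finger_gap: 1.2
```

```bash
cat > look.py <<'E'
from h import *
import sys
np.set_printoptions(precision=1,suppress=True)
C=cam("wrist"); im,d=robot.snapshot("wrist"); n=sys.argv[1]; save(n,im); np.savez(n+".npz",im=im,d=d,K=C[0],Rw=C[1],o=C[2])
for a in sys.argv[2:]:
    l,z=a.split(":")
    for r in robot.place_of("wrist",l)[:2]: print(l,np.array(r["uv"]),round(r["p"],2),ray(C,r["uv"],float(z)))
s=robot.read_state(); print(s["time_s"],s["tool_pos"],s["contact_force"],s["finger_gap"])
E
python3 look.py w1 dispenser:0 magazine:96 chute_end:23 plunger_top:160
```

```text
dispenser [267.1 178.1] 0.91 [ 587.5 -171.     0. ]
magazine [270.5 189. ] 0.6 [ 589.  -178.1   96. ]
magazine [458.9 239.6] 0.6 [ 551.  -411.6   96. ]
chute_end [260.8 142.4] 0.56 [ 638.2 -158.3   23. ]
plunger_top [261.2 143.9] 0.95 [ 641.7 -165.7  160. ]
2.2 [ 586.5 -191.8  293.8] [ 0.1  0.1 -0.4] 0.5980017745732988
```

View pics/w1.png

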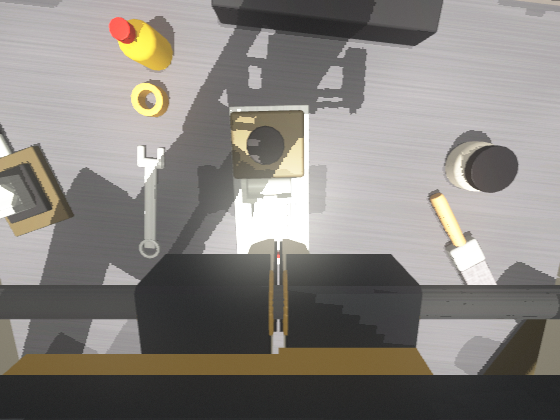

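Run:
```python
from h import *
np.set_printoptions(precision=1,suppress=True)
z=np.load("w1.npz"); W=cloud((z["K"],z["Rw"],z["o"]),z["d"])
r=(W[...,0]>560)&(W[...,0]<720)&(W[...,1]<-90)&(W[...,1]>-260)
k=r&(W[...,2]>146)&(W[...,2]<175)
P=W[k]; print(k.sum(),P.min(0),P.max(0),np.median(P,0),(P.max(0)+P.min(0))/2, np.percentile(P[:,2],[5,25,75,95]))
(c,rad)=cv2.minEnclosingCircle(P[:,:2].astype(np.float32)); print("circ",c,rad)
k=r&(W[...,2]>84)&(W[...,2]<105)&(W[...,0]>606); P=W[k]; print(np.median(P,0)); print(cv2.minAreaRect(P[:,:2].astype(np.float32)))
k=r&(W[...,2]>3)&(W[...,2]<12); P=W[k]; print("base",np.median(P,0),P.min(0),P.max(0))
v,u=np.nonzero(k); 
for side in (-1,1):
    pts=[]
    for x in np.arange(575,690,5):
        q=P[(abs(P[:,0]-x)<2.5)]
        if len(q)>2: pts.append((x,q[:,1].max() if side>0 else q[:,1].min()))
    pts=np.array(pts); f=np.polyfit(pts[:,0],pts[:,1],1); print(side,f,np.degrees(np.arctan(f[0])))
```

```text
1162 [ 623.2 -186.4  157. ] [ 658.3 -151.3  163.6] [ 641.1 -168.9  160.9] [ 640.7 -168.8  160.3] [159.5 160.3 161.4 162.1]
circ (640.787109375, -168.8509521484375) 17.856515884399414
[ 646.3 -176.2   91.7]
((639.1179809570312, -168.7160186767578), (74.64382934570312, 83.33316802978516), 7.111952304840088)
base [ 643.6 -214.8    5.7] [ 560.1 -234.4    3.1] [ 693.9 -109.8    8.3]
-1 [   0.1 -306.6] 7.321009569306776
1 [   0.1 -197.8] 4.984637963745219
```

Emit:
{"name": "servo_tool", "arguments": {
  "moves": [
    [18,8,-20,0],
    [36,16,-45,0],
    [54,23,-75,0],
    [54,23,-100,0],
    [54,23,-115,0]
  ]
}}

```text
time_s: 2.62
tool_pos: [640.0, -168.0, 175.2]
orientation: [2.167, 0.11, -2.175]
contact_force: [-1.2, -0.1, -0.5]
finger_gap: 0.4
```

Emit:
{"name": "servo_tool", "arguments": {
  "moves": [
    [0,0,0,0],
    [0,0,0,0],
    [0,0,0,0]
  ]
}}

```text
time_s: 2.87
tool_pos: [641.8, -168.9, 180.4]
orientation: [2.172, 0.107, -2.167]
contact_force: [-0.2, 0.2, 0.8]
finger_gap: 0.7
```

Emit:
{"name": "servo_tool", "arguments": {
  "moves": [
    [0,0,-6,0],
    [0,0,-12,0],
    [0,0,-16,0],
    [0,0,-18,0],
    [0,0,-20,0]
  ]
}}

```text
time_s: 3.28
tool_pos: [641.5, -167.6, 158.7]
orientation: [2.17, 0.109, -2.169]
contact_force: [-0.9, -0.4, 3.7]
finger_gap: 0.2
```

Emit:
{"name": "servo_tool", "arguments": {
  "moves": [
    [0,0,-2,0],
    [0,0,-4,0],
    [0,0,-6,0]
  ]
}}

```text
time_s: 3.53
tool_pos: [641.6, -167.6, 152.8]
orientation: [2.17, 0.109, -2.169]
contact_force: [-2.6, -0.0, 4.5]
finger_gap: 0.4
```

Emit:
{"name": "servo_tool", "arguments": {
  "moves": [
    [0,0,-1,0],
    [0,0,-2,0],
    [0,0,-3,0]
  ]
}}

```text
time_s: 3.78
tool_pos: [641.5, -167.5, 149.7]
orientation: [2.17, 0.109, -2.169]
contact_force: [-2.4, -1.8, 5.5]
finger_gap: 1.0
```

Emit:
{"name": "servo_tool", "arguments": {
  "moves": [
    [0,0,-1,0],
    [0,0,-2,0]
  ]
}}

```text
time_s: 3.95
tool_pos: [641.7, -167.6, 148.4]
orientation: [2.17, 0.109, -2.169]
contact_force: [-4.1, -0.1, 9.7]
finger_gap: 0.6
```

Emit:
{"name": "servo_tool", "arguments": {
  "moves": [
    [0,0,-1,0],
    [0,0,-2,0]
  ]
}}

```text
time_s: 4.12
tool_pos: [641.7, -167.6, 147.3]
orientation: [2.17, 0.109, -2.168]
contact_force: [-5.6, 0.3, 12.9]
finger_gap: 0.2
```

Emit:
{"name": "servo_tool", "arguments": {
  "moves": [
    [0,0,-1,0],
    [0,0,-2,0]
  ]
}}

```text
time_s: 4.28
tool_pos: [641.7, -167.6, 145.4]
orientation: [2.171, 0.109, -2.168]
contact_force: [-5.0, 1.3, 13.3]
finger_gap: 0.4
```

Second part is moving. Continue in small steps.

Emit:
{"name": "servo_tool", "arguments": {
  "moves": [
    [0,0,-1,0],
    [0,0,-2,0]
  ]
}}

```text
time_s: 4.45
tool_pos: [641.7, -167.6, 143.3]
orientation: [2.17, 0.109, -2.168]
contact_force: [-4.6, 0.9, 10.9]
finger_gap: 0.2
```

Emit:
{"name": "servo_tool", "arguments": {
  "moves": [
    [0,0,-1,0],
    [0,0,-2,0]
  ]
}}

```text
time_s: 4.62
tool_pos: [641.7, -167.6, 141.2]
orientation: [2.17, 0.109, -2.168]
contact_force: [-4.4, 1.4, 12.5]
finger_gap: 0.4
```

Emit:
{"name": "servo_tool", "arguments": {
  "moves": [
    [0,0,-1,0],
    [0,0,-2,0]
  ]
}}

```text
time_s: 4.78
tool_pos: [641.8, -167.6, 139.5]
orientation: [2.171, 0.109, -2.168]
contact_force: [-5.4, 1.3, 14.7]
finger_gap: 0.8
```

Emit:
{"name": "servo_tool", "arguments": {
  "moves": [
    [0,0,-0.7,0],
    [0,0,-1.3,0]
  ]
}}

```text
time_s: 4.95
tool_pos: [641.9, -167.6, 139.2]
orientation: [2.171, 0.108, -2.167]
contact_force: [-6.9, 1.3, 20.8]
finger_gap: 0.5
```

Emit:
{"name": "servo_tool", "arguments": {
  "moves": [
    [0,0,-0.7,0],
    [0,0,-1.3,0]
  ]
}}

```text
time_s: 5.12
tool_pos: [642.0, -167.7, 139.1]
orientation: [2.172, 0.108, -2.165]
contact_force: [-9.8, 2.6, 26.0]
finger_gap: 0.4
```

Run:
```python
from h import *
im,d=robot.snapshot("scene"); save("s1z",cv2.resize(im[210:300,170:310],None,fx=5,fy=5,interpolation=cv2.INTER_CUBIC))
print(robot.read_state()["contact_force"])
```

```text
[-8.76020295  2.40745303 22.63383849]
```

View pics/s1z.png

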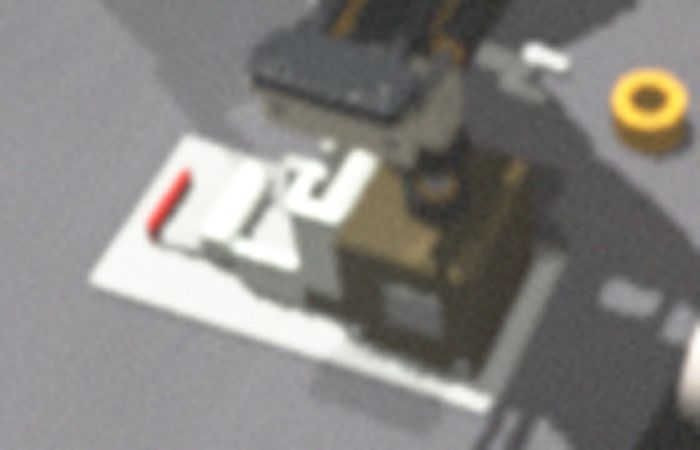

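The chute looks occupied near (230,200). The hard stop held at about 23–26 N, so I'm releasing now.

Emit:
{"name": "servo_tool", "arguments": {
  "moves": [
    [0,0,4,0],
    [0,0,10,0],
    [0,0,20,0],
    [0,0,40,0],
    [-10,0,70,0]
  ]
}}

```text
time_s: 5.58
tool_pos: [631.2, -166.6, 202.1]
orientation: [2.167, 0.113, -2.175]
contact_force: [-0.9, -0.2, -0.3]
finger_gap: 0.2
```

Emit:
{"name": "servo_tool", "arguments": {
  "moves": [
    [-30,-5,30,0],
    [-60,-10,60,0],
    [-70,-12,80,0],
    [-70,-12,80,0]
  ],
  "jaw": 75
}}

```text
time_s: 5.92
tool_pos: [561.7, -180.7, 290.6]
orientation: [2.176, 0.103, -2.16]
contact_force: [0.8, -0.1, 0.5]
finger_gap: 22.6
```

```bash
python3 look.py w2 dispenser:0 magazine:96 chute_end:23 plunger_top:160 blank_a:23 vee_seat:64 vee:0
```

```text
dispenser [275.8 161.5] 0.63 [ 587.4 -176.     0. ]
magazine [279.4 170.2] 0.75 [ 585.7 -180.4   96. ]
chute_end [277.3 231.9] 0.95 [ 489.4 -187.8   23. ]
plunger_top [269.6 114. ] 0.65 [ 642.  -165.2  160. ]
blank_a [277.1 230.4] 0.91 [ 491.6 -187.3   23. ]
blank_a [276.5 165.6] 0.56 [ 583.8 -177.4   23. ]
vee_seat [270.7 114.8] 0.7 [ 647.1 -164.1   64. ]
vee [ 26.4 175.9] 0.88 [531.4 181.1   0. ]
6.3167 [ 561.6 -179.   283.1] [-0.5  0.4  0. ] 54.58573847863357
```

View pics/w2.png

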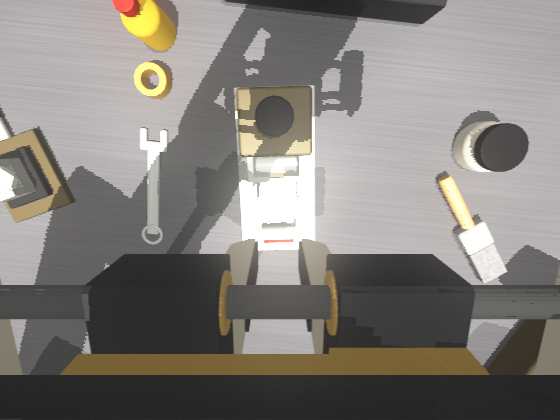

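```bash
python3 - <<'E'
from h import *
np.set_printoptions(precision=1,suppress=True)
z=np.load("w2.npz"); C=(z["K"],z["Rw"],z["o"]); W=cloud(C,z["d"])
k=(abs(W[...,0]-641)<30)&(abs(W[...,1]+169)<30)&(W[...,2]>125)&(W[...,2]<180); P=W[k]; print("plunger",np.median(P,0),cv2.minEnclosingCircle(P[:,:2].astype(np.float32)))
k=(abs(W[...,0]-495)<40)&(abs(W[...,1]+187)<45)&(W[...,2]>20)&(W[...,2]<60); P=W[k]; print("chute",len(P),P.min(0),P.max(0))
k=(abs(W[...,0]-495)<30)&(abs(W[...,1]+187)<45)&(W[...,2]>28)&(W[...,2]<60); P=W[k]; print("blank",len(P),np.median(P,0),P.min(0),P.max(0),cv2.minAreaRect(P[:,:2].astype(np.float32)))
for x in range(475,580,8):
    q=W[(abs(W[...,0]-x)<2)&(abs(W[...,1]+187)<8)]; q=q[q[:,2]<110]; print(x,len(q),np.nanmedian(q[:,2]) if len(q) else 0,end="; ")
print(R.from_rotvec(robot.read_state()["orientation"]).as_matrix()[:,1])
save("w2z",cv2.resize(z["im"][80:250,210:340],None,fx=4.5,fy=4.5)[:600*2:1][:,:,:])
E
python3 - <<'E'
import cv2
im=cv2.imread("pics/w2z.png"); print(im.shape); cv2.imwrite("pics/w2z.png",cv2.resize(im,(458,600)))
E
```

```text
plunger [ 641.  -168.9  160.9] ((641.00390625, -168.89503479003906), 17.858169555664062)
chute 795 [ 472.4 -213.5   20. ] [ 534.8 -150.6   46.3]
blank 425 [ 491.1 -188.    32.5] [ 479.  -213.5   28.1] [ 501.8 -162.6   35.7] ((489.8068542480469, -188.18807983398438), (18.846683502197266, 49.68342208862305), 7.218209266662598)
475 25 23.586533339304992; 483 22 32.29442458606235; 491 32 33.24698280856492; 499 57 24.876384431303848; 507 28 16.65551357097661; 515 28 18.311336815578983; 523 28 19.74787484705726; 531 32 20.988451494329382; 539 30 22.343176761949707; 547 31 24.077136474903853; 555 32 24.96693123970661; 563 27 26.277411261842815; 571 15 29.09661998358939; 579 61 87.35014311883208; [ 0.1 -1.  -0. ]
(765, 585, 3)
```

View pics/w2z.png

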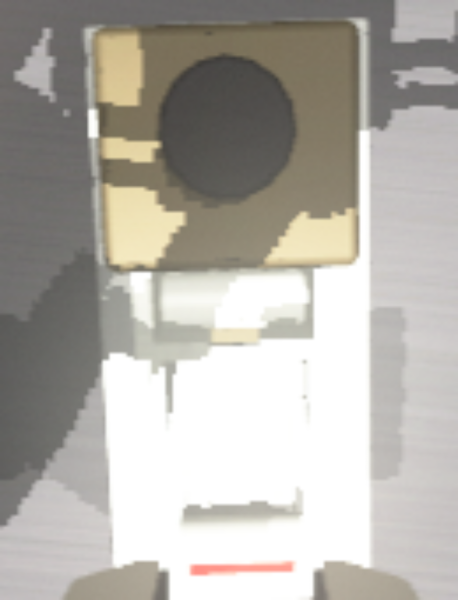

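Run:
```python
from h import *
s=robot.read_state();y=R.from_rotvec(s["orientation"]).as_matrix();print(np.degrees(np.arctan2(y[1,1],y[0,1])),y.round(4))
```

```text
-84.18259671926393 [[-0.0026  0.1014 -0.9948]
 [ 0.0016 -0.9948 -0.1014]
 [-1.     -0.0018  0.0024]]
```

Emit:
{"name": "servo_tool", "arguments": {
  "moves": [
    [-36,-4,-15,0],
    [-71,-9,-40,0],
    [-71,-9,-80,0],
    [-71,-9,-120,0],
    [-71,-9,-160,0]
  ]
}}

```text
time_s: 6.73
tool_pos: [490.2, -188.4, 123.5]
orientation: [2.171, 0.109, -2.168]
contact_force: [1.0, -0.6, -0.1]
finger_gap: 75.3
```

Emit:
{"name": "servo_tool", "arguments": {
  "moves": [
    [0,0,-30,0],
    [0,0,-50,0],
    [0,0,-50,0],
    [0,0,-50,0]
  ]
}}

```text
time_s: 7.07
tool_pos: [489.9, -187.9, 73.7]
orientation: [2.167, 0.112, -2.174]
contact_force: [0.4, 0.1, 0.6]
finger_gap: 75.2
```

```bash
python3 look.py w3 blank_a:23 chute_end:23;python3 - <<'E'
from h import *
s=robot.read_state();y=R.from_rotvec(s["orientation"]).as_matrix();print(np.degrees(np.arctan2(y[1,1],y[0,1])))
E
```

```text
blank_a [278.4  68.3] 0.93 [ 593.1 -177.    23. ]
blank_a [280.5 222.3] 0.56 [ 491.8 -188.7   23. ]
chute_end [280.1 225.3] 0.63 [ 489.5 -188.7   23. ]
7.2167 [ 491.9 -189.2   76.6] [-1.4  0.3 -0.9] 75.01221508730652
-84.19997692145704
```

View pics/w3.png

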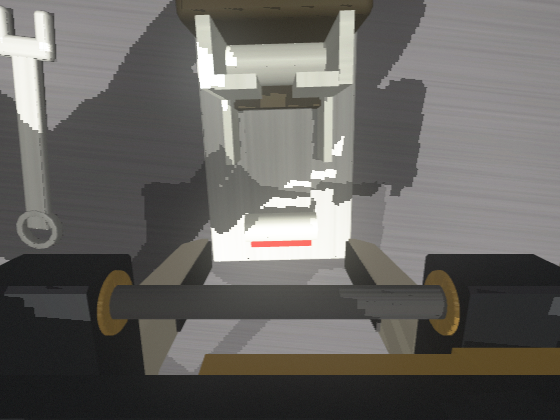

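Emit:
{"name": "servo_tool", "arguments": {
  "moves": [
    [-1,1,-20,1.4],
    [-1,1,-40,1.4],
    [-1,1,-55,1.4],
    [-1,1,-60,1.4],
    [-1,1,-60,1.4]
  ]
}}

```text
time_s: 7.63
tool_pos: [489.7, -187.5, 15.1]
orientation: [2.157, 0.136, -2.157]
contact_force: [-1.0, 0.6, -0.1]
finger_gap: 74.8
```

Emit:
{"name": "servo_tool", "arguments": {
  "moves": [
    [0,0,0,0],
    [0,0,0,0]
  ]
}}

```text
time_s: 7.8
tool_pos: [490.7, -188.1, 16.4]
orientation: [2.158, 0.134, -2.153]
contact_force: [0.5, 0.6, 0.1]
finger_gap: 74.8
```

Emit:
{"name": "servo_tool", "arguments": {
  "moves": [
    [0,0,-3,0],
    [0,0,-5,0],
    [0,0,-5,0]
  ]
}}

```text
time_s: 8.05
tool_pos: [489.6, -187.5, 10.0]
orientation: [2.157, 0.135, -2.156]
contact_force: [-0.1, -0.5, 0.4]
finger_gap: 75.1
```

Emit:
{"name": "servo_tool", "arguments": {
  "moves": [
    [0,0,0,0],
    [0,0,0,0],
    [0,0,0,0],
    [0,0,0,0],
    [0,0,0,0]
  ],
  "jaw": 40
}}

```text
time_s: 8.47
tool_pos: [489.6, -187.5, 10.0]
orientation: [2.157, 0.135, -2.157]
contact_force: [0.4, 0.1, 0.8]
finger_gap: 49.7
```

Emit:
{"name": "servo_tool", "arguments": {
  "moves": [
    [0,0,0,0],
    [0,0,0,0],
    [0,0,0,0]
  ]
}}

```text
time_s: 8.72
tool_pos: [489.6, -187.5, 10.0]
orientation: [2.157, 0.135, -2.157]
contact_force: [-1.1, -0.6, 0.1]
finger_gap: 49.4
```

Emit:
{"name": "servo_tool", "arguments": {
  "moves": [
    [0,0,10,0],
    [0,0,30,0],
    [0,0,65,0],
    [0,0,105,0],
    [0,0,145,0]
  ]
}}

```text
time_s: 9.13
tool_pos: [488.7, -186.8, 156.6]
orientation: [2.155, 0.137, -2.159]
contact_force: [-0.3, -0.8, -1.3]
finger_gap: 49.7
```

Emit:
{"name": "servo_tool", "arguments": {
  "moves": [
    [0,25,20,2],
    [0,60,30,5],
    [0,100,30,8],
    [0,140,30,11],
    [0,180,30,13]
  ]
}}

```text
time_s: 9.55
tool_pos: [489.1, -6.0, 186.1]
orientation: [2.03, 0.362, -2.027]
contact_force: [0.0, -0.1, -0.8]
finger_gap: 50.0
```

Emit:
{"name": "servo_tool", "arguments": {
  "moves": [
    [0,40,0,0],
    [0,80,0,0],
    [0,120,0,0],
    [0,150,0,0],
    [0,165,0,0]
  ]
}}

```text
time_s: 9.97
tool_pos: [488.5, 161.2, 185.7]
orientation: [2.029, 0.365, -2.028]
contact_force: [0.3, -1.0, -0.8]
finger_gap: 49.7
```

Emit:
{"name": "servo_tool", "arguments": {
  "moves": [
    [0,0,0,0],
    [0,0,0,0],
    [0,0,0,0]
  ]
}}

```text
time_s: 10.22
tool_pos: [489.4, 156.9, 185.2]
orientation: [2.029, 0.361, -2.03]
contact_force: [0.3, -0.4, -0.2]
finger_gap: 49.7
```

```bash
python3 look.py w4 vee:0 vee_seat:64 blank_a:180
python3 - <<'E'
from h import *
s=robot.read_state();y=R.from_rotvec(s["orientation"]).as_matrix();print(np.degrees(np.arctan2(y[1,1],y[0,1])))
E
```

```text
vee [276.7 151.8] 0.6 [529.9 174.1   0. ]
vee_seat [274.8 153. ] 0.78 [531.8 176.5  64. ]
blank_a [277.5 260.3] 0.81 [481.6 155.5 180. ]
10.4167 [489.7 156.4 185. ] [-0.2 -0.2 -0.4] 49.69585826932575
-69.91552995118319
```

View pics/w4.png

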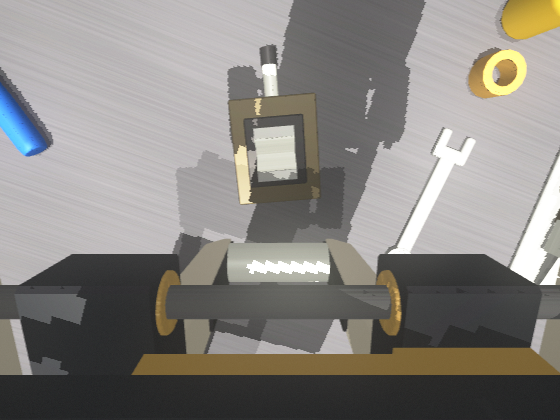

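Run:
```python
from h import *
np.set_printoptions(precision=2,suppress=True)
z=np.load("w4.npz"); C=(z["K"],z["Rw"],z["o"]); W=cloud(C,z["d"]); print("cam",C[2])
r=(abs(W[...,0]-531)<80)&(abs(W[...,1]-176)<80)
for lo,hi in [(43,75),(20,32),(9,18)]:
    k=r&(W[...,2]>lo)&(W[...,2]<hi); P=W[k]
    n,lab,st,_=cv2.connectedComponentsWithStats(k.astype(np.uint8)); b=1+np.argmax(st[1:,4]); P=W[lab==b]
    print(lo,len(P),np.median(P,0),np.percentile(P[:,2],[2,50,98]),cv2.minAreaRect(P[:,:2].astype(np.float32)))
# groove profile
k=r&(W[...,2]>38)&(W[...,2]<75); P=W[k]
best=None
for yaw in np.arange(10,28,.5):
    a=np.radians(yaw); s=(P[:,:2]-[531,176])@[np.cos(a),np.sin(a)]; t=(P[:,:2]-[531,176])@[-np.sin(a),np.cos(a)]
    m=(abs(t)<16)&(abs(s)<22)
    # fit V: z=h0+ k|s-s0|
    from scipy.optimize import curve_fit
    f=lambda s,h,s0,w:np.minimum(h+abs(s-s0),63+w)
    try: p,_=curve_fit(f,s[m],P[m,2],[45,0,0]); e=np.abs(f(s[m],*p)-P[m,2]).mean()
    except Exception as ex: continue
    if best is None or e<best[0]: best=(e,yaw,p,t.min(),t.max(),s.min(),s.max())
print(best)
k=(abs(W[...,0]-487)<25)&(abs(W[...,1]-156)<40)&(W[...,2]>190)&(W[...,2]<225); P=W[k]; print("held",len(P),P.min(0),P.max(0),np.median(P,0),cv2.minAreaRect(P[:,:2].astype(np.float32)))
im=z["im"]; cv2.imwrite("pics/w4z.png",cv2.resize(im[30:220,210:340],None,fx=3,fy=3,interpolation=cv2.INTER_CUBIC)[...,::-1])
```

```text
cam [549.39 180.39 351.08]
43 2117 [531.28 176.23  61.36] [50.29 61.36 64.04] ((531.1023559570312, 176.09912109375), (48.103702545166016, 35.94546890258789), 24.819194793701172)
20 1946 [538.2  179.06  25.74] [23.95 25.74 27.32] ((531.1571044921875, 176.1829071044922), (69.94781494140625, 60.062583923339844), 24.716230392456055)
9 5389 [547.8  184.61  13.83] [11.67 13.83 15.49] ((547.395263671875, 183.68048095703125), (145.5370330810547, 90.34537506103516), 24.769323348999023)
(np.float64(0.6271059919848082), np.float64(25.0), array([49.87,  0.16, -0.33]), np.float64(-17.998292515493628), np.float64(18.01888178356674), np.float64(-23.88456821902896), np.float64(24.178379582032584))
held 5764 [471.49 122.52 190.19] [509.68 195.97 225.  ] [491.5  158.53 207.97] ((489.66851806640625, 156.971435546875), (19.61227035522461, 78.157470703125), 19.9503231048584)
```

View pics/w4z.png

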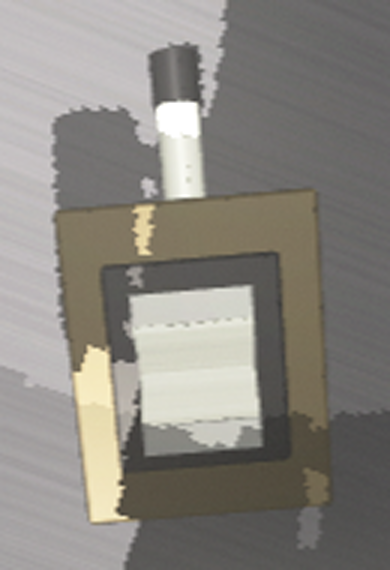

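Run:
```python
from h import *
from scipy.optimize import least_squares
z=np.load("w4.npz"); C=(z["K"],z["Rw"],z["o"]); W=cloud(C,z["d"])
T=np.array([489.7,156.4]); a=np.radians(-69.9+90); f=np.array([np.cos(a),np.sin(a)]); g=np.array([-f[1],f[0]])
s=(W[...,:2]-T)@f; t=(W[...,:2]-T)@g
k=(abs(t)<22)&(abs(s)<14)&(W[...,2]>185)&(W[...,2]<215)
S,Z,t=s[k],W[...,2][k],t[k]; print(k.sum(),S.min(),S.max(),Z.min(),Z.max())
r=least_squares(lambda p:np.hypot(S-p[0],Z-p[1])-10,[0,198],loss="soft_l1"); print(r.x,np.abs(r.fun).mean())
for t0 in (-15,0,15):
    m=abs(t-t0)<5; q=least_squares(lambda p:np.hypot(S[m]-p[0],Z[m]-p[1])-10,[0,198],loss="soft_l1").x; print(t0,q)
```

```text
3476 -9.102766078170768 9.919062905095021 196.5168755261372 210.64302334717433
[ -0.68689856 199.09803841] 0.40585316256849485
-15 [ -0.61818282 199.09905974]
0 [ -0.71620032 199.14044156]
15 [ -0.74543245 199.07219192]
```

Emit:
{"name": "servo_tool", "arguments": {
  "moves": [
    [20,10,0,2.5],
    [42,20,-10,4.7],
    [42,20,-45,4.7],
    [42,20,-80,4.7],
    [42,20,-105,4.7]
  ]
}}

```text
time_s: 10.83
tool_pos: [530.9, 176.6, 77.4]
orientation: [1.98, 0.436, -1.984]
contact_force: [-0.2, -0.8, -0.6]
finger_gap: 49.8
```

Emit:
{"name": "servo_tool", "arguments": {
  "moves": [
    [0,0,0,0],
    [0,0,0,0],
    [0,0,0,0],
    [0,0,0,0]
  ]
}}

```text
time_s: 11.17
tool_pos: [533.3, 177.5, 82.2]
orientation: [1.985, 0.436, -1.977]
contact_force: [0.0, -0.6, -1.1]
finger_gap: 49.6
```

```bash
python3 look.py w5 vee_seat:64
python3 - <<'E'
from h import *
s=robot.read_state();y=R.from_rotvec(s["orientation"]).as_matrix();print(np.degrees(np.arctan2(y[1,1],y[0,1])),s["time_s"],s["tool_pos"])
E
```

```text
vee_seat [279.5 241.7] 0.83 [532.5 177.4  64. ]
11.2667 [533.  177.6  82. ] [ 0.3 -0.7 -1.1] 50.014563142147416
-65.12437803332517 11.2667 [533.02069844 177.59255197  82.02158584]
```

View pics/w5.png

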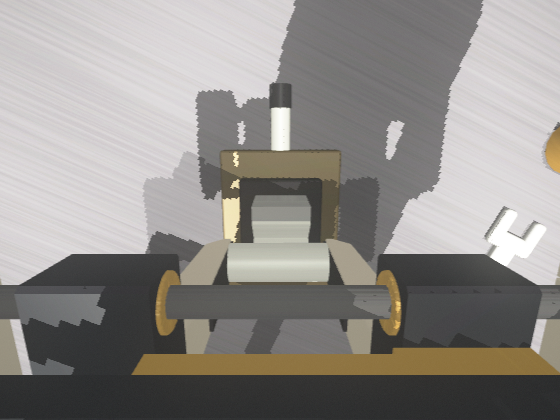

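Emit:
{"name": "servo_tool", "arguments": {
  "moves": [
    [-1.2,-1,-8,0],
    [-1.2,-1,-16,0],
    [-1.2,-1,-22,0],
    [-1.2,-1,-24,0],
    [-1.2,-1,-24,0]
  ]
}}

```text
time_s: 11.68
tool_pos: [529.4, 176.5, 54.7]
orientation: [1.979, 0.437, -1.984]
contact_force: [0.0, -0.0, -1.1]
finger_gap: 49.9
```

Emit:
{"name": "servo_tool", "arguments": {
  "moves": [
    [0,0,-1,0],
    [0,0,-2,0],
    [0,0,-3,0]
  ]
}}

```text
time_s: 11.93
tool_pos: [530.6, 176.6, 53.0]
orientation: [1.982, 0.437, -1.981]
contact_force: [-0.1, -0.6, -0.9]
finger_gap: 49.5
```

Emit:
{"name": "servo_tool", "arguments": {
  "moves": [
    [0,0,0,0],
    [0,0,0,0]
  ]
}}

```text
time_s: 12.1
tool_pos: [530.4, 176.6, 53.0]
orientation: [1.981, 0.437, -1.981]
contact_force: [-0.5, -0.3, 0.1]
finger_gap: 49.7
```

Emit:
{"name": "servo_tool", "arguments": {
  "moves": [
    [0.6,0.3,-0.5,0],
    [1,0.3,-1,0],
    [1,0.3,-1.5,0],
    [1,0.3,-1.5,0]
  ]
}}

```text
time_s: 12.43
tool_pos: [531.3, 176.8, 51.3]
orientation: [1.981, 0.437, -1.981]
contact_force: [-0.2, -0.1, -1.2]
finger_gap: 49.8
```

Emit:
{"name": "servo_tool", "arguments": {
  "moves": [
    [0,0,-0.5,0],
    [0,0,-1,0],
    [0,0,-1,0]
  ]
}}

```text
time_s: 12.68
tool_pos: [531.2, 176.8, 50.3]
orientation: [1.981, 0.437, -1.981]
contact_force: [-0.2, 0.6, -0.4]
finger_gap: 49.8
```

Emit:
{"name": "servo_tool", "arguments": {
  "moves": [
    [0,0,-0.5,0],
    [0,0,-1,0],
    [0,0,-1,0]
  ]
}}

```text
time_s: 12.93
tool_pos: [531.2, 176.8, 50.0]
orientation: [1.981, 0.437, -1.981]
contact_force: [-1.5, -0.2, 5.2]
finger_gap: 49.6
```

Contact came at z≈50 with 5 N, matching the predicted seat. I'll hold briefly, then look while still gripping.

Emit:
{"name": "servo_tool", "arguments": {
  "moves": [
    [0,0,0,0],
    [0,0,0,0],
    [0,0,0,0]
  ]
}}

```text
time_s: 13.18
tool_pos: [531.3, 176.8, 50.0]
orientation: [1.981, 0.437, -1.981]
contact_force: [-2.1, -1.4, 6.3]
finger_gap: 49.7
```

```bash
python3 look.py w6 vee_seat:64 blank_a:64
python3 - <<'E'
from h import *
from scipy.optimize import least_squares
z=np.load("w6.npz"); C=(z["K"],z["Rw"],z["o"]); W=cloud(C,z["d"])
T=np.array([531.1,176.2]); a=np.radians(24.8); f=np.array([np.cos(a),np.sin(a)]); g=np.array([-f[1],f[0]])
s=(W[...,:2]-T)@f; t=(W[...,:2]-T)@g
k=(abs(t)<22)&(abs(s)<10)&(W[...,2]>60)&(W[...,2]<80)
S,Z,t=s[k],W[...,2][k],t[k]
for t0,w in ((0,30),(-15,5),(0,5),(15,5)):
    m=abs(t-t0)<w; q=least_squares(lambda p:np.hypot(S[m]-p[0],Z[m]-p[1])-10,[0,64],loss="soft_l1").x; print(t0,q)
E
```

```text
blank_a [276.5 261.9] 0.9 [529.9 178.5  64. ]
13.3333 [531.3 176.8  50. ] [-2.5 -1.6  5.5] 50.025748024574746
0 [-0.10355457 63.90486591]
-15 [-9.74656017e-03  6.39149181e+01]
0 [-0.13709485 63.9051139 ]
15 [-0.16578958 63.91658087]
```

View pics/w6.png

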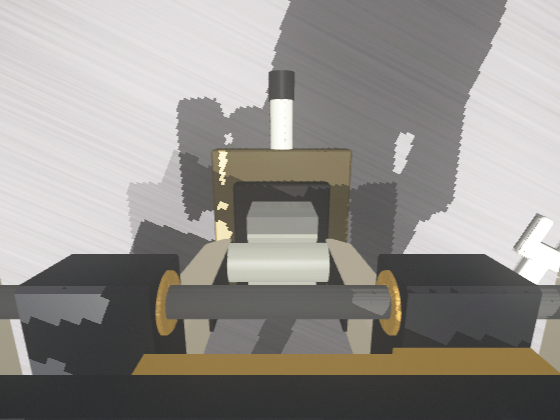

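Emit:
{"name": "servo_tool", "arguments": {
  "moves": [
    [0,0,0,0],
    [0,0,0,0],
    [0,0,0,0],
    [0,0,0,0],
    [0,0,0,0]
  ],
  "jaw": 75
}}

```text
time_s: 13.75
tool_pos: [531.3, 176.8, 49.3]
orientation: [1.981, 0.437, -1.981]
contact_force: [-0.5, 0.9, -0.6]
finger_gap: 74.4
```

Emit:
{"name": "servo_tool", "arguments": {
  "moves": [
    [0,0,10,0],
    [0,0,30,0],
    [0,0,65,0],
    [0,0,100,0],
    [-20,-10,130,0]
  ]
}}

```text
time_s: 14.17
tool_pos: [514.4, 167.6, 182.4]
orientation: [1.986, 0.437, -1.976]
contact_force: [0.3, -0.1, 0.8]
finger_gap: 74.7
```

Emit:
{"name": "servo_tool", "arguments": {
  "moves": [
    [-20,-10,15,0],
    [-25,-12,20,0],
    [-25,-12,20,0],
    [-25,-12,20,0]
  ]
}}

```text
time_s: 14.5
tool_pos: [486.6, 155.0, 199.5]
orientation: [1.983, 0.437, -1.98]
contact_force: [0.7, 0.2, 0.7]
finger_gap: 74.9
```

```bash
python3 look.py w7 vee_seat:64 blank_a:64
python3 - <<'E'
from h import *
from scipy.optimize import least_squares
z=np.load("w7.npz"); C=(z["K"],z["Rw"],z["o"]); W=cloud(C,z["d"])
T=np.array([531.1,176.2]); a=np.radians(24.8); f=np.array([np.cos(a),np.sin(a)]); g=np.array([-f[1],f[0]])
s=(W[...,:2]-T)@f; t=(W[...,:2]-T)@g
k=(abs(t)<35)&(abs(s)<10)&(W[...,2]>66)&(W[...,2]<80)
S,Z,t=s[k],W[...,2][k],t[k]; print("ends",t.min(),t.max())
for t0,w in ((0,30),(-15,5),(15,5)):
    m=abs(t-t0)<w; q=least_squares(lambda p:np.hypot(S[m]-p[0],Z[m]-p[1])-10,[0,64],loss="soft_l1").x; print(t0,q)
im,d=robot.snapshot("scene"); save("s2",im)
C=cam("top"); im,d=robot.snapshot("top"); save("t2",im); W=cloud(C,d)
k=(abs(W[...,0]-643)<30)&(abs(W[...,1]+168)<30)&(W[...,2]>125)&(W[...,2]<180); print("plunger top",np.median(W[k],0))
E
```

```text
vee_seat [277.9 145.2] 0.61 [534.4 178.4  64. ]
blank_a [276.  148.4] 0.79 [531.  178.7  64. ]
14.65 [486.4 155.  198. ] [ 0.7 -0.1 -0.3] 74.78929744184536
ends -22.848219539199782 27.03892860309506
0 [-4.20562554e-02  6.39786757e+01]
-15 [-2.85133472e-02  6.39877021e+01]
15 [2.40905329e-02 6.40519220e+01]
plunger top [ 642.86367261 -167.45945348  163.03447109]
```

View pics/w7.png

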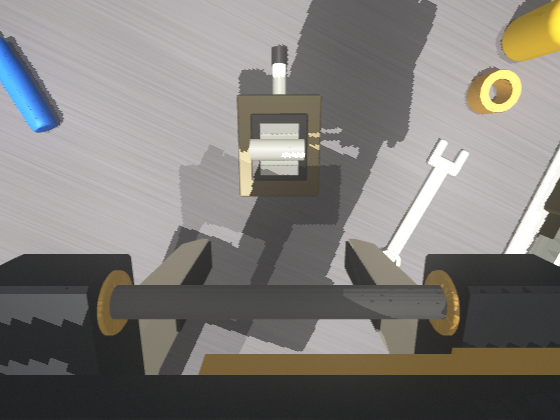

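View pics/s2.png

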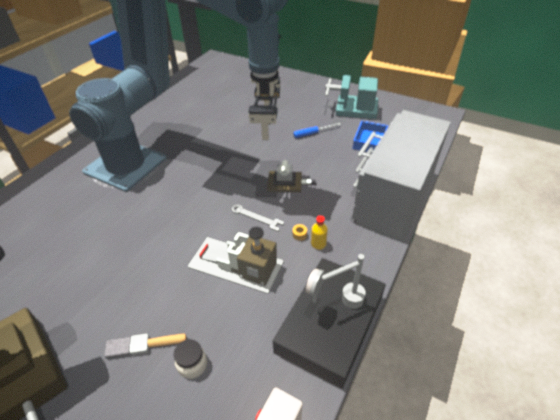

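The blank is in the groove at about (277,148) in the wrist view and the fingers are clear. The bystanders are where they were.

```bash
python3 -c "
from cell import robot
print(robot.read_state()['time_s'],robot.sign_off())"
```

```text
the job is handed in; nothing more can be done
14.75 None
```

The blank is in the vee block's groove, released, and the job was handed in at 14.75 s; the system reports no verdict.

- **Plunger:** I pressed it through the soft part and the second part to the hard stop, where the head stopped moving (21 to 26 N). After release the top was back at 160.9 mm, the height measured before pressing.
- **Pick-up:** One blank rolled to the end of the chute. I gripped it by its ends and carried it to the stage.
- **Set-down:** I lowered it until it touched the groove with about 5 N, held it there, then let go and moved clear.

**Last checks:**
- The blank's centre measured 64.0 mm high and within 0.1 mm of the groove's centre line. It is about 2 mm off centre along the groove (limit 8 mm), and its axis is well aligned with the groove.
- The final plunger reading came from the top camera: 163.0 mm, against 162.3 mm from the same camera at the start.
- The other objects looked unmoved by eye in the last pictures. I did not measure them, and I did not separately measure the two blanks still in the magazine.
- The position networks disagreed with the depth measurements by 2 to 3 mm and gave a few wrong hits, so I relied on depth.

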